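# Cut a thread in a nut blank with a hand tap

### The job

Put the tap wrench over the square head of the tap that stands in the nut blank in the vise and work the thread deeper, turning the tap half a turn forward (clockwise seen from above) and a quarter turn back to break the chip, then once more half a turn forward and a quarter back. The tap snaps easily, so feel your way on and neither push nor lean on it by more than about 20 N. Leave the wrench standing on the tap, let go of it, and do not disturb the other things on the bench.

Things in the scene. Friction and masses are not known exactly. Their poses are not given: they have to be found in the camera images.
- vise: grey vise fixed to the bench, base 130 x 90 mm (130 along its x), jaws 52 mm high; a clamp screw with a cross bar sticks out 31 mm further at its -x side. It grips an aluminium nut blank 44 x 44 mm, top 60 mm above the bench, in which a steel tap stands upright. Origin: on the bench under the blank's centre; z up
- blank_top (a point): centre of the blank's top face, axes as the vise's. The tap's axis is off it, drilled by eye and not measured: 3 to 6 mm towards +x or -x, up to 6 mm in y. Feel for it. The tap ends in a 20 x 20 mm square 20 to 38 mm above this point, topped by a blunt cone, 18 mm wide narrowing to 8 mm at 43 mm. It sinks 2.5 mm per turn
- wrench: steel tap wrench standing loose and upright on its socket, 92 mm tall, 0.25 kg (+-30 %). Origin: centre of its underside; z up. Foot 45 x 45 mm, 30 mm high; round neck 18 mm across; square grip 26 x 26 mm from 48 to 92 mm. Sides of foot, socket and grip are parallel to its x and y. Seated on the tap its underside is about 81 mm above the bench, falling to about 79 mm as the tap sinks
- wrench_socket (a point): centre of the socket's mouth, at the wrench's origin: a 21.4 mm square hole, 22 mm deep, open downwards, mouth bevelled by 8 mm all round (45 degrees). Seated, its floor rests on the tip of the tap's cone; it has about 0.15 rad of play on the square
- wrench_grip (a point): middle of the wrench's square grip, on its axis, 70 mm above its underside
- thread (a joint): how far the thread has been cut, rad. Starts at 0 to 0.3 and only grows, while the tap is driven clockwise (seen from above) into uncut metal against about 0.12 N m; the hole bottoms at 6.9. The sides of the tap's square are parallel to the vise's x and y when joint thread + joint tap = 0, and turn clockwise with that sum
- tap (a joint): how far the tap stands from the end of the cut thread, rad: 0 at the end of the cut, -1.57 when backed off by a quarter turn anticlockwise (about 0.02 N m to turn it either way within the cut thread)
- blank_a: bystander: spare drilled aluminium nut blank, 44 x 44 x 42 mm, loose on the bench; origin under its centre
- blank_b: bystander: a second spare nut blank like blank_a
- bottle: bystander: white bottle, 60 mm across, 150 mm high; origin under its centre
- jar: bystander: glass jar, 56 mm across, 80 mm high; origin under its centre
- brush: bystander: small hand brush lying on the bench; origin under its middle
Not all that is in view belongs to the job. Leave any purple look-alike of the wrench alone.

How it is judged:
On the way, in this order (a step that is already met when the one before it is completed fails the run):
1. half a turn forward (thread past 2.65) (value of joint thread above 2.65 rad), for 0.05 s.
2. a quarter turn back (tap below -1.2) before the thread is cut past 4.1 (value of joint tap below -1.2 rad and value of joint thread below 4.1 rad), for 0.05 s.
3. half a turn forward again (thread past 4.2) (value of joint thread above 4.2 rad), for 0.05 s.
At the end, for the whole second after the job is handed in: Thread cut to 4.2 to 5.8 rad, the tap backed off by about a quarter turn (joint tap between -1.15 and -2.3 rad), and the wrench at rest, released and seated on the tap: underside 70 to 86 mm above the bench, within 12 mm of the blank's centre, less than 0.15 rad out of upright (value of joint thread between 4.2 and 5.8 rad and value of joint tap between -2.3 and -1.15 rad and z of wrench in the frame of vise between 0.07 and 0.086 m and horizontal distance between wrench and vise below 0.012 m and angle between wrench's own z axis and vertical below 0.15 rad and linear speed of wrench below 0.02 m/s); the robot touches nothing.
It fails at once if the wrench bears on the tap with more than 30 N (contact force between wrench and tap above 30 N).
It fails at once if a bystander is moved more than 30 mm (distance of any of blank_a, blank_b, bottle, jar, brush from where it was at the start of the episode above 0.03 m).
It also fails if it takes over 72 s, if anything falls off the work surface, if the arm or the gripper's body presses on something with over 40 N, if the wrist force passes 120 N, or if a joint passes its speed limit or range.

### The arm

A 6-joint arm with a two-finger parallel gripper is mounted at the origin on the work surface. World frame = base frame: x ahead of the robot, y to its left, z up, the work surface at z = 0. Lengths are in m, angles in rad, forces in N, time in s.
With the tool pointing down it reaches from about 0.25 to 0.775 m from the base axis. Payload 4 kg.
Tool frame: the origin (TCP) lies at the very end of the fingers, on their centre line; the grasp point (between the pads) lies 19 mm behind it; z points along the fingers, y is the direction in which the jaws open and shut (so a half turn about z gives the same grasp; the last joint's range is limited). The gripper opens to 94 mm and grips with 3 to 60 N. Pads are 16 mm wide; open, the fingers measure 119 mm over their backs; the gripper's body (75 mm by 177 mm) begins 78 mm behind the grasp point.
Start: joints at [-1.27, 0.087, 1.371, -0, 1.684, -0.103], TCP at [0.216, -0.506, 0.206] pointing down, gripper open.
Joint ranges: [-3.1, 3.1], [-0.76, 2.03], [0.27, 2.55], [-1.08, 4.22], [0.17, 2.65], [-2.57, 2.57]. Speed limits (rad/s): [2.79, 2.79, 3.14, 3.14, 3.14, 3.14].

### API

Orientations are given as [roll, pitch, yaw] about the fixed x, y, z axes, in that order (R = Rz(yaw) Ry(pitch) Rx(roll)).
In Python, from bench import robot, snapshot, calibration gives the robot as it stands. The module is installed in compiled form; this text tells all that it offers.
- The arm moves only by the tool servo_tool, never from a script. Its argument "series" is text: rows parted by semicolons, each of 5 numbers parted by spaces: the closure, from -1 (fully open) to 1 (shut), then the shift along the tool's x, y, z in cm, then the turn about the tool's z in rad. A call has 1 to 20 rows; each row is the pose to reach, as a shift and turn from the pose commanded when the call began, along the tool's axes at that moment; what a row does not reach only later rows make up. A row lasts 1/12 s, in which the tool goes at most 41.7 mm and 7.16 degrees, less where a joint would pass 70% of its speed; a pose out of reach is approached as far as the arm can. A call with a gripper value outside its range is refused whole. The fingers move at their own pace and stop on an object; the grip force is fixed at half the most. Time passes only in rows, so rows that repeat a pose let the fingers close. It gives the time, the measured TCP pose, the force and the opening at its end, in the units of the state.
- robot.get_obs(): the state, without advancing time (a new reading comes with each control period).
- snapshot(name): name is "scene" or "top"; returns (picture, depth): 400x640x3 uint8, red, green, blue; 400x640 float32, m along the optical axis (not along the pixel's ray), 0 where there is no reading.
- calibration(name): a dict with "fx", "fy", "cx", "cy" (pixels), "rvec" (rotation vector, rad) and "tvec" (3), from world to camera coordinates, as OpenCV has them. Camera axes: x right, y down, z forward; pixel columns grow to the right and rows downward; lengths in m; the calibration is good to about 2 mm. A picture is of the moment at which its call begins. calibration takes no time and is no camera call.
- robot.close_job(): hands the job in, once; it reports no verdict.
The state is a dict: "time": time; "joint_positions": joint angles; "qvel": joint speeds; "joint_torque": joint torques, N m; "tool_pos": TCP position; "ee_rot": TCP orientation; "wrist_force": force on the tool from outside, world axes, zero at the start; "wrist_torque": the same for the moment, N m; "width": finger opening in m.
Only numpy, scipy, OpenCV 4.12 (cv2) and the standard library are available. Lean on these libraries where they do the work, as an engineer would, in place of code of your own. Each camera call takes 0.05 s, during which the arm holds its last target. There are 200 camera calls.

## Working session

There is one attempt and no reset: what is moved stays moved. The work goes in short steps, Python scripts to look and compute and a tool call to move; the robot and the scene stay as the last step left them, time stands still between calls to the robot, and variables do not carry over. Pictures are saved under pics/ and viewed, about 8 in all and at most 12, crops included, and the job is handed in when it is done.

Besides the shell and the picture viewer there is one more tool, called after "Request:" as name(argument=value, ...), one argument or row to a line, values as JSON. servo_tool: Moves the arm, as the interface text tells. Its arguments: {"type":"object","properties":{"series":{"type":"string"}},"required":["series"]}

```bash
mkdir -p pics
cat > h.py <<'E'
import numpy as np,cv2
from bench import robot,snapshot,calibration
def cam(n):
    c=calibration(n);R=cv2.Rodrigues(np.array(c["rvec"],float))[0];t=np.array(c["tvec"],float).ravel()
    return c,R,t
def cloud(n,d):
    c,R,t=cam(n);v,u=np.mgrid[0:400,0:640]
    P=np.stack([(u-c["cx"])/c["fx"]*d,(v-c["cy"])/c["fy"]*d,d],-1)
    return (P-t)@R
def ray(n,u,v,z):
    c,R,t=cam(n);o=-R.T@t;k=R.T@np.array([(u-c["cx"])/c["fx"],(v-c["cy"])/c["fy"],1]);return o+k*(z-o[2])/k[2]
E
python3 - <<'E'
from h import *
for n in("scene","top"):
    p,d=snapshot(n);cv2.imwrite(f"pics/{n}0.png",p[...,::-1]);np.savez(f"{n}0.npz",p=p,d=d)
    c,R,t=cam(n);print(n,c["fx"],-R.T@t,R[2])
o=robot.get_obs();print(o)
E
```

```text
scene 436.7682677312846 [0.922296   0.71526227 0.72990299] [-0.37634541 -0.67581918 -0.63374488]
top 367.43445940487237 [0.36380903 0.01198594 0.97404948] [ 0.20374598 -0.0090949  -0.97898154]
{'time': 0.1, 'joint_positions': array([-1.27013734e+00,  8.78662261e-02,  1.37208283e+00,  4.12754135e-05,
        1.68357542e+00, -1.03110367e-01]), 'qvel': array([ 0.00025433, -0.00132043, -0.00248619,  0.00128094,  0.0009017 ,
       -0.00220931]), 'joint_torque': array([ 2.78228697e-03, -3.41249335e+01, -3.03303874e+01,  7.19546084e-02,
        3.03963188e-02, -1.00869718e-04]), 'tool_pos': array([ 0.21594896, -0.50531011,  0.20443963]), 'ee_rot': array([-3.13967532e+00, -2.39641452e-04,  4.03773729e-01]), 'wrist_force': array([0.9780727 , 0.40262952, 0.03910087]), 'wrist_torque': array([-0.00892114,  0.02716312, -0.0518186 ]), 'width': 0.09409866305658388}
```

View pics/top0.png

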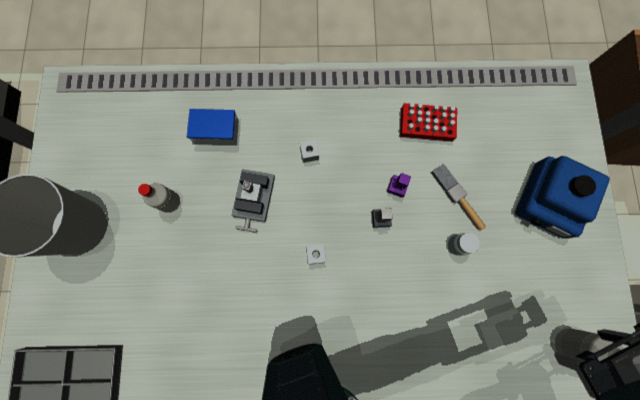

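View pics/scene0.png

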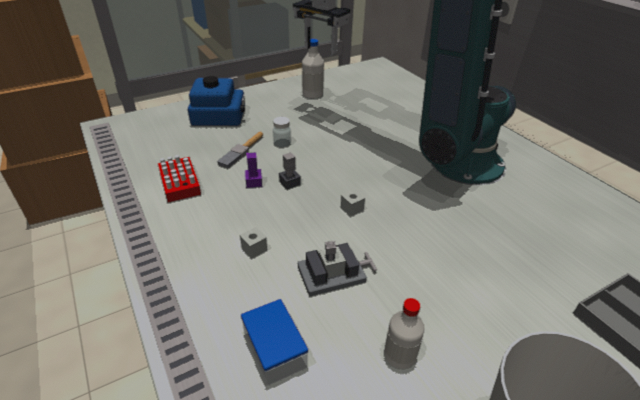

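The top view shows the wrench at (382,216), the purple look-alike at (399,184), and the vise at (252,195) with its screw pointing at the robot (246,228). The scene view has the wrench at (290,172) and the vise at (335,265).

Run:
```python
from h import *
rows=[]
for n,(a,b) in {"top":((382,214),(252,197)),"scene":((289,170),(337,265))}.items():
    z=np.load(f"{n}0.npz");p,d=z["p"],z["d"];W=cloud(n,d)
    r=[]
    for (u,v),h in((a,25),(b,40)):
        r.append(cv2.resize(p[v-h:v+h,u-h:u+h,::-1],(390,290) if 0 else (290,290),interpolation=cv2.INTER_NEAREST))
    rows.append(np.hstack(r))
    def rep(name,ctr,lo,hi,rad=30,colmax=None):
        u,v=ctr;m=np.zeros(d.shape,bool);m[v-rad:v+rad,u-rad:u+rad]=1
        m&=(W[...,2]>lo)&(W[...,2]<hi)&(d>0)
        hsv=cv2.cvtColor(p,cv2.COLOR_RGB2HSV); m&=~((hsv[...,1]>100))
        q=W[m]
        if len(q)<4: print(n,name,len(q));return
        (c,s,an)=cv2.minAreaRect(q[:,:2].astype(np.float32)); print(n,name,len(q),"rect",np.round(c,4),np.round(s,4),round(an,1),"zmed",round(float(np.median(q[:,2])),4))
    rep("griptop",a,.086,.1,22); rep("foot",a,.022,.036,22)
    rep("blank/tap>.09",b,.09,.115,30);rep("blanktop",b,.056,.066,30);rep("jaws",b,.045,.056,30);rep("base",b,.012,.03,35)
cv2.imwrite("pics/c1.png",np.vstack(rows))
```

```text
top griptop 115 rect [ 0.5056 -0.1574] [0.0251 0.025 ] 88.2 zmed 0.0913
top foot 160 rect [ 0.5066 -0.1582] [0.0449 0.0456] 1.3 zmed 0.0293
top blank/tap>.09 75 rect [0.5818 0.184 ] [0.0214 0.0207] 70.3 zmed 0.0979
top blanktop 212 rect [0.582  0.1808] [0.0486 0.071 ] 86.4 zmed 0.0595
top jaws 574 rect [0.5748 0.1811] [0.0704 0.0982] 79.0 zmed 0.051
top base 764 rect [0.5599 0.1845] [0.0909 0.1611] 78.8 zmed 0.0169
scene griptop 72 rect [ 0.5104 -0.1598] [0.0259 0.0278] 88.4 zmed 0.0905
scene foot 169 rect [ 0.5093 -0.1608] [0.0484 0.0486] 0.7 zmed 0.0283
scene blank/tap>.09 90 rect [0.5853 0.1813] [0.0216 0.0194] 72.0 zmed 0.0968
scene blanktop 227 rect [0.579  0.1787] [0.0451 0.0436] 76.6 zmed 0.0589
scene jaws 731 rect [0.5788 0.1777] [0.0732 0.0986] 79.8 zmed 0.0505
scene base 926 rect [0.5643 0.1836] [0.0897 0.1598] 77.5 zmed 0.0167
```

View pics/c1.png

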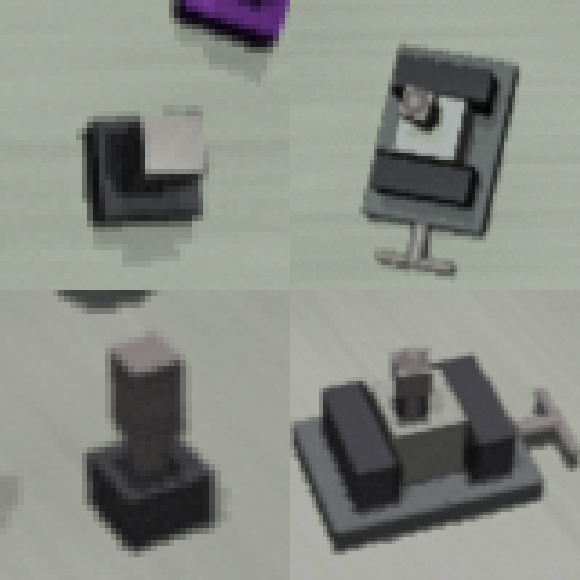

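The views agree to within 2–5 mm:

| Item | Position or angle |
|---|---|
| Wrench | about (0.508, -0.159), yaw about 1° |
| Vise centre | about (0.577, 0.181), yaw about -11.3° |
| Tap | about (0.5835, 0.1825), square yaw about -19° |
| Tap minus wrench | (0.0755, 0.3417) in both views |

Sizes and heights match those given. I'll go above the wrench first.

Request:
servo_tool(
  series="-0.4 40.4 -20.3 0 0.384;-0.4 40.4 -20.3 0 0.384;-0.4 40.4 -20.3 0 0.384;-0.4 40.4 -20.3 0 0.384;-0.4 40.4 -20.3 0 0.384;-0.4 40.4 -20.3 0 0.384;-0.4 40.4 -20.3 0 0.384;-0.4 40.4 -20.3 0 0.384;-0.4 40.4 -20.3 0 0.384;-0.4 40.4 -20.3 0 0.384;-0.4 40.4 -20.3 0 0.384;-0.4 40.4 -20.3 0 0.384;-0.4 40.4 -20.3 0 0.384;-0.4 40.4 -20.3 0 0.384;-0.4 40.4 -20.3 0 0.384;-0.4 40.4 -20.3 0 0.384",
)

```text
time: 1.43
tool_pos: [0.507, -0.1618, 0.2054]
ee_rot: [3.141, 0.0, 0.017]
wrist_force: [0.2, -0.3, -0.4]
width: 0.0654
```

Request:
servo_tool(
  series="-0.4 0.1 -0.25 4 0;-0.4 0.1 -0.25 8 0;-0.4 0.1 -0.25 12 0;-0.4 0.1 -0.25 14 0;-0.4 0.1 -0.25 15.4 0;-0.4 0.1 -0.25 15.4 0;-0.4 0.1 -0.25 15.4 0;0.2 0.1 -0.25 15.4 0;0.6 0.1 -0.25 15.4 0;1 0.1 -0.25 15.4 0;1 0.1 -0.25 15.4 0;1 0.1 -0.25 15.4 0;1 0.1 -0.25 15.4 0;1 0.1 -0.25 15.4 0",
)

```text
time: 2.6
tool_pos: [0.5091, -0.1582, 0.0519]
ee_rot: [3.14, -0.001, 0.02]
wrist_force: [-0.9, -1.4, 1.4]
width: 0.0253
```

Request:
servo_tool(
  series="-0.4 0 0 0 0;-0.4 0 0 0 0;-0.4 0 0 0 0;-0.4 0 0 0 -0.125;-0.4 0 0 0 -0.25;-0.4 0 0 0 -0.5;-0.4 0 0 0 -0.75;-0.4 0 0 0 -1;-0.4 0 0 0 -1.57;-0.4 0 0 0 -1.57;-0.4 0 0 0 -1.57;-0.4 0 0 0 -1.57;-0.4 0 0 0 -1.57;-0.4 0 0 0 -1.57;-0.4 0 0 0 -1.57;-0.4 0 0 0 -1.57;-0.4 0 0 0 -1.57;-0.4 0 0 0 -1.57;-0.4 0 0 0 -1.57;-0.4 0 0 0 -1.57",
)

```text
time: 4.27
tool_pos: [0.5088, -0.1578, 0.0514]
ee_rot: [-3.142, -0.0, 1.589]
wrist_force: [-0.1, 0.0, -0.7]
width: 0.0657
```

Request:
servo_tool(
  series="0.2 0 0 0 0;0.6 0 0 0 0;1 0 0 0 0;1 0 0 0 0;1 0 0 0 0;1 0 0 0 0;1 0 0 0 0",
)

```text
time: 4.85
tool_pos: [0.5084, -0.1578, 0.0512]
ee_rot: [-3.141, -0.0, 1.59]
wrist_force: [-1.8, -0.9, 5.1]
width: 0.0259
```

Request:
servo_tool(
  series="1 0 0 -2 0;1 0 0 -5 0;1 0 0 -9 0;1 0 0 -14 0;1 34 8.2 -14 -1.225;1 34 8.2 -14 -1.225;1 34 8.2 -14 -1.225;1 34 8.2 -14 -1.225;1 34 8.2 -14 -1.225;1 34 8.2 -14 -1.225;1 34 8.2 -14 -1.225;1 34 8.2 -14 -1.225;1 34 8.2 -14 -1.225;1 34 8.2 -14 -1.225;1 34 8.2 -14 -1.225;1 34 8.2 -14 -1.225;1 34 8.2 -14 -1.225;1 34 8.2 -14 -1.225;1 34 8.2 -14 -1.225;1 34 8.2 -14 -1.225",
)

```text
time: 6.52
tool_pos: [0.5844, 0.1829, 0.1916]
ee_rot: [3.142, 0.0, 2.813]
wrist_force: [0.0, -0.3, -2.4]
width: 0.0258
```

Run:
```python
from h import *
o=robot.get_obs();print({k:np.round(o[k],4) for k in("time","joint_positions","tool_pos","ee_rot","wrist_force","wrist_torque","width")})
r=[]
for n,(u,v) in {"top":(252,190),"scene":(335,245)}.items():
    p,d=snapshot(n);np.savez(f"{n}1.npz",p=p,d=d);h=45
    r.append(cv2.resize(p[v-h:v+h,u-h:u+h,::-1],(390,390),interpolation=cv2.INTER_NEAREST))
cv2.imwrite("pics/c2.png",np.hstack(r))
```

```text
{'time': np.float64(6.5167), 'joint_positions': array([ 2.1080e-01,  2.2920e-01,  1.2363e+00, -1.0000e-04,  1.6759e+00,
       -1.0314e+00]), 'tool_pos': array([0.5844, 0.1829, 0.1916]), 'ee_rot': array([3.1416e+00, 2.0000e-04, 2.8130e+00]), 'wrist_force': array([ 0.0276, -0.3278, -2.427 ]), 'wrist_torque': array([ 0.1037, -0.1254, -0.0053]), 'width': np.float64(0.0258)}
```

View pics/c2.png

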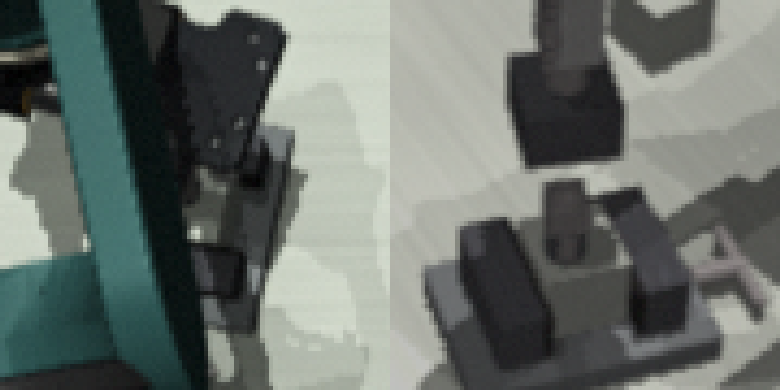

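The scene crop shows the wrench hanging directly over the tap and parallel to it, with no lateral offset visible. I'll lower it gently.

Request:
servo_tool(
  series="1 0 0 1.5 0;1 0 0 3 0;1 0 0 4 0;1 0 0 4.4 0;1 0 0 4.6 0;1 0 0 4.7 0;1 0 0 4.7 0",
)

```text
time: 7.2
tool_pos: [0.5847, 0.1837, 0.1451]
ee_rot: [3.141, 0.001, 2.815]
wrist_force: [0.2, -0.4, -2.4]
width: 0.026
```

Request:
servo_tool(
  series="1 0 0 0.1 0;1 0 0 0.2 0;1 0 0 0.3 0;1 0 0 0.3 0",
)

```text
time: 7.53
tool_pos: [0.5846, 0.1839, 0.1429]
ee_rot: [3.141, 0.001, 2.815]
wrist_force: [-1.3, -0.6, 1.3]
width: 0.026
```

Request:
servo_tool(
  series="1 0.05 -0.03 0 0;1 0.1 -0.06 0 0;1 0.1 -0.06 0 0",
)

```text
time: 7.78
tool_pos: [0.5834, 0.1834, 0.142]
ee_rot: [3.141, 0.001, 2.815]
wrist_force: [-1.1, -0.4, 2.6]
width: 0.0262
```

```bash
cat > s.py <<'E'
from h import *
from scipy.spatial.transform import Rotation as Ro
o=robot.get_obs();R=Ro.from_euler('xyz',o["ee_rot"])
print("t",o["time"],"pos",np.round(o["tool_pos"]*1e3,2),"rot",np.round(o["ee_rot"],3),"F",np.round(o["wrist_force"],1),"Ftool",np.round(R.inv().apply(o["wrist_force"]),1),"T",np.round(o["wrist_torque"],3),"q6",round(o["joint_positions"][5],3))
E
python3 s.py
```

```text
t 7.7833 pos [583.36 183.44 142.03] rot [3.141e+00 1.000e-03 2.815e+00] F [-1.1 -0.4  2.6] Ftool [ 0.9 -0.7 -2.6] T [0.016 0.103 0.017] q6 -1.032
```

Request:
servo_tool(
  series="1 0.05 -0.03 0 0;1 0.1 -0.06 0 0;1 0.1 -0.06 0 0",
)

```text
time: 8.03
tool_pos: [0.5819, 0.1829, 0.141]
ee_rot: [-3.141, -0.0, 2.815]
wrist_force: [0.4, 0.1, 0.9]
width: 0.0257
```

```bash
python3 s.py
```

```text
t 8.0333 pos [581.89 182.89 141.01] rot [-3.141 -0.     2.815] F [0.4 0.1 0.9] Ftool [-0.4  0.3 -0.9] T [-0.003 -0.019  0.003] q6 -1.032
```

Request:
servo_tool(
  series="1 0 0 0.05 0;1 0 0 0.1 0;1 0 0 0.1 0",
)

```text
time: 8.28
tool_pos: [0.582, 0.1829, 0.1409]
ee_rot: [-3.141, 0.0, 2.815]
wrist_force: [-0.8, -0.7, 2.1]
width: 0.0258
```

```bash
python3 s.py
```

```text
t 8.2833 pos [582.04 182.94 140.89] rot [-3.141  0.     2.815] F [-0.8 -0.7  2.1] Ftool [ 0.5 -0.9 -2.1] T [-0.18   0.164  0.016] q6 -1.032
```

Request:
servo_tool(
  series="1 0.03 -0.03 0 0;1 0.04 -0.06 0 0;1 0.04 -0.06 0 0",
)

```text
time: 8.53
tool_pos: [0.5818, 0.1828, 0.1408]
ee_rot: [3.141, 0.001, 2.815]
wrist_force: [-0.5, -0.4, 1.9]
width: 0.0256
```

```bash
python3 s.py
```

```text
t 8.5333 pos [581.8  182.8  140.84] rot [3.141e+00 1.000e-03 2.815e+00] F [-0.5 -0.4  1.9] Ftool [ 0.3 -0.5 -1.9] T [-0.075 -0.046 -0.03 ] q6 -1.033
```

Request:
servo_tool(
  series="1 0 0 0.05 0.03;1 0 0 0.05 0.06;1 0 0 0.05 0.09;1 0 0 0.05 0.09",
)

```text
time: 8.87
tool_pos: [0.5808, 0.1825, 0.1381]
ee_rot: [-3.14, -0.002, 2.724]
wrist_force: [-0.9, -0.2, -2.7]
width: 0.0259
```

```bash
python3 s.py
```

```text
t 8.8667 pos [580.82 182.51 138.09] rot [-3.140e+00 -2.000e-03  2.724e+00] F [-0.9 -0.2 -2.7] Ftool [ 0.8 -0.5  2.7] T [-0.071 -0.166  0.025] q6 -0.942
```

The wrench dropped onto the square once the yaw matched. I'll continue down.

Request:
servo_tool(
  series="1 0.03 -0.02 0.1 0;1 0.05 -0.03 0.2 0;1 0.05 -0.03 0.3 0;1 0.05 -0.03 0.3 0",
)

```text
time: 9.2
tool_pos: [0.5807, 0.1825, 0.1363]
ee_rot: [-3.141, -0.001, 2.725]
wrist_force: [1.0, -1.0, -3.1]
width: 0.0263
```

```bash
python3 s.py
```

```text
t 9.2 pos [580.69 182.53 136.28] rot [-3.141e+00 -1.000e-03  2.725e+00] F [ 1.  -1.  -3.1] Ftool [-1.3 -0.5  3.1] T [-0.055 -0.166 -0.023] q6 -0.943
```

Request:
servo_tool(
  series="1 0 0 0.1 0;1 0 0 0.2 0;1 0 0 0.3 0;1 0 0 0.3 0;1 0 0 0.3 0",
)

```text
time: 9.62
tool_pos: [0.5808, 0.1825, 0.1338]
ee_rot: [-3.141, -0.0, 2.725]
wrist_force: [0.1, -0.5, -3.1]
width: 0.0259
```

```bash
python3 s.py
```

```text
t 9.6167 pos [580.78 182.55 133.77] rot [-3.141 -0.     2.725] F [ 0.1 -0.5 -3.1] Ftool [-0.3 -0.4  3.1] T [-0.108 -0.075  0.004] q6 -0.942
```

Request:
servo_tool(
  series="1 0 0 0.1 0;1 0 0 0.15 0;1 0 0 0.15 0;1 0 0 0.15 0",
)

```text
time: 9.95
tool_pos: [0.5809, 0.1825, 0.1324]
ee_rot: [-3.141, 0.0, 2.725]
wrist_force: [-0.8, -0.5, -1.8]
width: 0.0259
```

```bash
python3 s.py
```

```text
t 9.95 pos [580.88 182.54 132.38] rot [-3.141  0.     2.725] F [-0.8 -0.5 -1.8] Ftool [ 0.5 -0.7  1.8] T [-0.169 -0.014 -0.023] q6 -0.942
```

Request:
servo_tool(
  series="1 0 0 0 0.1;1 0 0 0 0.2;1 0 0 0 0.3;1 0 0 0 0.4;1 0 0 0 0.5;1 0 0 0 0.6;1 0 0 0 0.7;1 0 0 0 0.8",
)

```text
time: 10.62
tool_pos: [0.5811, 0.1828, 0.1321]
ee_rot: [3.141, -0.0, 1.92]
wrist_force: [0.6, -0.7, -3.3]
width: 0.0258
```

```bash
python3 s.py
```

```text
t 10.6167 pos [581.13 182.84 132.13] rot [ 3.141 -0.     1.92 ] F [ 0.6 -0.7 -3.3] Ftool [-0.9  0.4  3.3] T [-0.103 -0.273  0.085] q6 -0.138
```

Request:
servo_tool(
  series="1 0 0 0 0.1;1 0 0 0 0.2;1 0 0 0 0.3;1 0 0 0 0.4;1 0 0 0 0.5;1 0 0 0 0.6;1 0 0 0 0.7;1 0 0 0 0.8;1 0 0 0 0.9;1 0 0 0 1;1 0 0 0 1.1",
)

```text
time: 11.53
tool_pos: [0.5817, 0.1827, 0.1318]
ee_rot: [3.14, -0.001, 0.82]
wrist_force: [1.5, -0.3, -6.0]
width: 0.026
```

```bash
python3 s.py
```

```text
t 11.5333 pos [581.72 182.65 131.83] rot [ 3.14e+00 -1.00e-03  8.20e-01] F [ 1.5 -0.3 -6. ] Ftool [0.8 1.3 6. ] T [-0.142 -0.568  0.177] q6 0.962
```

Request:
servo_tool(
  series="1 0 0 0 0.1;1 0 0 0 0.2;1 0 0 0 0.3;1 0 0 0 0.4;1 0 0 0 0.5;1 0 0 0 0.6;1 0 0 0 0.7;1 0 0 0 0.8;1 0 0 0 0.9;1 0 0 0 1;1 0 0 0 1.1;1 0 0 0 1.1",
)

```text
time: 12.53
tool_pos: [0.5817, 0.1821, 0.1315]
ee_rot: [3.141, -0.001, -0.277]
wrist_force: [3.0, -2.7, -5.6]
width: 0.0261
```

```bash
python3 s.py
```

```text
t 12.5333 pos [581.72 182.1  131.52] rot [ 3.141e+00 -1.000e-03 -2.770e-01] F [ 3.  -2.7 -5.6] Ftool [3.6 1.7 5.6] T [-0.314 -0.678  0.058] q6 2.059
```

Request:
servo_tool(
  series="1 0.04 0.02 0.05 -0.1;1 0.04 0.02 0.05 -0.2;1 0.04 0.02 0.05 -0.3;1 0.04 0.02 0.05 -0.4;1 0.04 0.02 0.05 -0.5;1 0.04 0.02 0.05 -0.6;1 0.04 0.02 0.05 -0.7;1 0.04 0.02 0.05 -0.8;1 0.04 0.02 0.05 -0.8",
)

```text
time: 13.28
tool_pos: [0.5818, 0.1825, 0.1324]
ee_rot: [3.141, -0.002, 0.529]
wrist_force: [2.2, -1.2, -3.6]
width: 0.0261
```

```bash
python3 s.py
```

```text
t 13.2833 pos [581.75 182.52 132.43] rot [ 3.141e+00 -2.000e-03  5.290e-01] F [ 2.2 -1.2 -3.6] Ftool [1.2 2.1 3.6] T [-0.145 -0.32  -0.016] q6 1.253
```

Request:
servo_tool(
  series="1 0 0 0 -0.1;1 0 0 0 -0.2;1 0 0 0 -0.3;1 0 0 0 -0.4;1 0 0 0 -0.5;1 0 0 0 -0.6;1 0 0 0 -0.7;1 0 0 0 -0.8;1 0 0 0 -0.9;1 0 0 0 -0.9;1 0 0 0 -0.9",
)

```text
time: 14.2
tool_pos: [0.5814, 0.1827, 0.1324]
ee_rot: [3.141, -0.001, 1.422]
wrist_force: [0.7, -0.7, -2.7]
width: 0.0259
```

```bash
python3 s.py
```

```text
t 14.2 pos [581.36 182.73 132.38] rot [ 3.141e+00 -1.000e-03  1.422e+00] F [ 0.7 -0.7 -2.7] Ftool [-0.6  0.8  2.7] T [ 0.04  -0.219 -0.032] q6 0.36
```

Request:
servo_tool(
  series="0.3 0 0 0 0;-0.4 0 0 0 0;-0.4 0 0 0 0;-0.4 0 0 0 0;-0.4 0 0 0 -0.12;-0.4 0 0 0 -0.24;-0.4 0 0 0 -0.36;-0.4 0 0 0 -0.48;-0.4 0 0 0 -0.6;-0.4 0 0 0 -0.72;-0.4 0 0 0 -0.84;-0.4 0 0 0 -0.96;-0.4 0 0 0 -1.08;-0.4 0 0 0 -1.2;-0.4 0 0 0 -1.32;-0.4 0 0 0 -1.44;-0.4 0 0 0 -1.57;-0.4 0 0 0 -1.57;-0.4 0 0 0 -1.57",
)

```text
time: 15.78
tool_pos: [0.5813, 0.1824, 0.1321]
ee_rot: [3.142, 0.0, 2.992]
wrist_force: [1.0, -0.4, -0.6]
width: 0.066
```

```bash
python3 s.py
python3 - <<'E'
from h import *
r=[]
for n,(u,v) in {"top":(252,190),"scene":(335,235)}.items():
    p,d=snapshot(n);h=45
    r.append(cv2.resize(p[v-h:v+h,u-h:u+h,::-1],(390,390),interpolation=cv2.INTER_NEAREST))
    W=cloud(n,d);m=(d>0)&(np.hypot(W[...,0]-.5815,W[...,1]-.1825)<.034)&(W[...,2]>.083)&(W[...,2]<.109)
    q=W[m];print(n,len(q), cv2.minAreaRect(q[:,:2].astype(np.float32)) if len(q)>5 else '', np.percentile(W[(d>0)&(np.hypot(W[...,0]-.5815,W[...,1]-.1825)<.034)&(W[...,2]>.1)&(W[...,2]<.12)][:,2],[50,80]))
cv2.imwrite("pics/c3.png",np.hstack(r))
E
```

```text
t 15.7833 pos [581.28 182.36 132.13] rot [3.142 0.    2.992] F [ 1.  -0.4 -0.6] Ftool [-1.1 -0.2  0.6] T [ 0.062 -0.14  -0.05 ] q6 -1.21
top 16 ((0.5646230578422546, 0.1640649139881134), (0.0010006732773035765, 0.016492409631609917), 81.20103454589844) [0.10851095 0.10994813]
scene 330 ((0.5856029987335205, 0.1805359125137329), (0.049241792410612106, 0.04548393562436104), 82.33770751953125) [0.10866517 0.10988162]
```

View pics/c3.png

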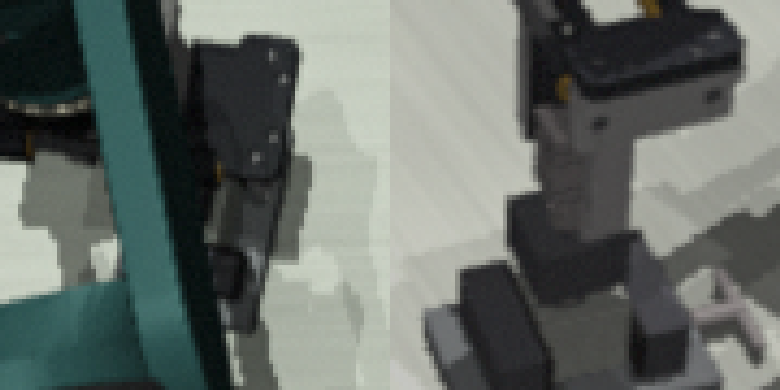

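The wrench foot reads 82.3° against 81.5° expected from the tool, and the wrench is seated upright. I'll regrip and run the second cycle.

Request:
servo_tool(
  series="0.2 0 0 0 0;0.6 0 0 0 0;1 0 0 0 0;1 0 0 0 0;1 0 0 0 0;1 0 0 0 0;1 0 0 0 0.1;1 0 0 0 0.2;1 0 0 0 0.3;1 0 0 0 0.4;1 0 0 0 0.5;1 0 0 0 0.6;1 0 0 0 0.7;1 0 0 0 0.8",
)

```text
time: 17.05
tool_pos: [0.5814, 0.1822, 0.1317]
ee_rot: [3.142, 0.0, 2.19]
wrist_force: [0.7, -1.0, -0.6]
width: 0.0258
```

```bash
python3 s.py
```

```text
t 17.05 pos [581.38 182.24 131.74] rot [3.142 0.    2.19 ] F [ 0.7 -1.  -0.6] Ftool [-1.3 -0.   0.6] T [-0.015 -0.291  0.015] q6 -0.408
```

Request:
servo_tool(
  series="1 0 0 0 0.1;1 0 0 0 0.2;1 0 0 0 0.3;1 0 0 0 0.4;1 0 0 0 0.5;1 0 0 0 0.6;1 0 0 0 0.7;1 0 0 0 0.8;1 0 0 0 0.9;1 0 0 0 1;1 0 0 0 1.1;1 0 0 0 1.2",
)

```text
time: 18.05
tool_pos: [0.5814, 0.1821, 0.1313]
ee_rot: [3.141, 0.0, 0.99]
wrist_force: [1.0, -0.5, -2.9]
width: 0.0263
```

```bash
python3 s.py
```

```text
t 18.05 pos [581.45 182.12 131.35] rot [3.141 0.    0.99 ] F [ 1.  -0.5 -2.9] Ftool [0.1 1.1 2.9] T [-0.065 -0.37   0.099] q6 0.792
```

Request:
servo_tool(
  series="1 0 0 0.01 0.1;1 0 0 0.02 0.2;1 0 0 0.03 0.3;1 0 0 0.04 0.4;1 0 0 0.05 0.5;1 0 0 0.05 0.6;1 0 0 0.05 0.7;1 0 0 0.05 0.8;1 0 0 0.05 0.9;1 0 0 0.05 1;1 0 0 0.05 1.1;1 0 0 0.05 1.2;1 0 0 0.05 1.3;1 0 0 0.05 1.3",
)

```text
time: 19.22
tool_pos: [0.5814, 0.182, 0.1308]
ee_rot: [3.141, -0.0, -0.307]
wrist_force: [1.3, -1.6, -1.9]
width: 0.0259
```

```bash
python3 s.py
```

```text
t 19.2167 pos [581.42 182.01 130.84] rot [ 3.141 -0.    -0.307] F [ 1.3 -1.6 -1.9] Ftool [1.7 1.1 1.9] T [-0.109 -0.279  0.032] q6 2.089
```

Request:
servo_tool(
  series="1 0 0 0 -0.1;1 0 0 0 -0.2;1 0 0 0 -0.3;1 0 0 0 -0.4;1 0 0 0 -0.5;1 0 0 0 -0.6;1 0 0 0 -0.7;1 0 0 0 -0.8;1 0 0 0 -0.9;1 0 0 -0.02 -1;1 0 0 -0.02 -1.1;1 0 0 -0.02 -1.2;1 0 0 -0.02 -1.3;1 0 0 -0.02 -1.4;1 0 0 -0.02 -1.5;1 0 0 -0.02 -1.6;1 0 0 -0.02 -1.7;1 0 0 -0.02 -1.75;1 0 0 -0.02 -1.75;1 0 0 -0.02 -1.75",
)

```text
time: 20.88
tool_pos: [0.5813, 0.1822, 0.1314]
ee_rot: [3.141, 0.0, 1.445]
wrist_force: [0.7, -0.7, -1.6]
width: 0.026
```

```bash
python3 s.py
```

```text
t 20.8833 pos [581.34 182.23 131.43] rot [3.141 0.    1.445] F [ 0.7 -0.7 -1.6] Ftool [-0.6  0.8  1.6] T [-0.057 -0.403  0.007] q6 0.337
```

Now release gently, rise straight up and move back from the vise to get a clear view.

Request:
servo_tool(
  series="0.3 0 0 0 0;0 0 0 0 0;-0.4 0 0 0 0;-0.4 0 0 0 0;-0.4 0 0 0 0;-0.4 0 0 -1 0;-0.4 0 0 -3 0;-0.4 0 0 -6 0;-0.4 0 0 -9 0;-0.4 0 0 -12 0;-0.4 -4 0 -12 0;-0.4 -8 0 -12 0;-0.4 -12 0 -12 0;-0.4 -16 0 -12 0;-0.4 -20 0 -12 0;-0.4 -24 0 -12 0;-0.4 -28 0 -12 0;-0.4 -28 0 -12 0;-0.4 -28 0 -12 0",
)

```text
time: 22.47
tool_pos: [0.5457, -0.0975, 0.2525]
ee_rot: [3.141, -0.0, 1.441]
wrist_force: [-0.6, 0.6, -0.2]
width: 0.0655
```

```bash
python3 s.py
python3 - <<'E'
from h import *
r=[]
for n,(u,v) in {"top":(252,190),"scene":(335,235)}.items():
    p,d=snapshot(n);h=45;cv2.imwrite(f"pics/{n}3.png",p[...,::-1])
    r.append(cv2.resize(p[v-h:v+h,u-h:u+h,::-1],(390,390),interpolation=cv2.INTER_NEAREST))
    W=cloud(n,d);k=(d>0)&(np.hypot(W[...,0]-.5815,W[...,1]-.1825)<.037)
    for lo,hi in((.166,.178),(.106,.115)):
        q=W[k&(W[...,2]>lo)&(W[...,2]<hi)];print(n,len(q), cv2.minAreaRect(q[:,:2].astype(np.float32)) if len(q)>5 else '',np.median(q[:,2]))
cv2.imwrite("pics/c4.png",np.hstack(r))
E
```

```text
t 22.4667 pos [545.74 -97.47 252.5 ] rot [ 3.141 -0.     1.441] F [-0.6  0.6 -0.2] Ftool [ 0.5 -0.7  0.2] T [-0.036 -0.062 -0.002] q6 -0.149
top 135 ((0.5815582275390625, 0.18365302681922913), (0.025704756379127502, 0.02633601427078247), 84.24974060058594) 0.17092053118123365
top 182 ((0.5815446972846985, 0.18386635184288025), (0.046011440455913544, 0.045100048184394836), 82.84407043457031) 0.10867568914439073
scene 145 ((0.5845757722854614, 0.18187329173088074), (0.028351012617349625, 0.027040351182222366), 86.46604919433594) 0.16984413774853813
scene 273 ((0.5851483941078186, 0.18146875500679016), (0.046606291085481644, 0.04579608887434006), 82.63912200927734) 0.10821420863025605
```

View pics/c4.png

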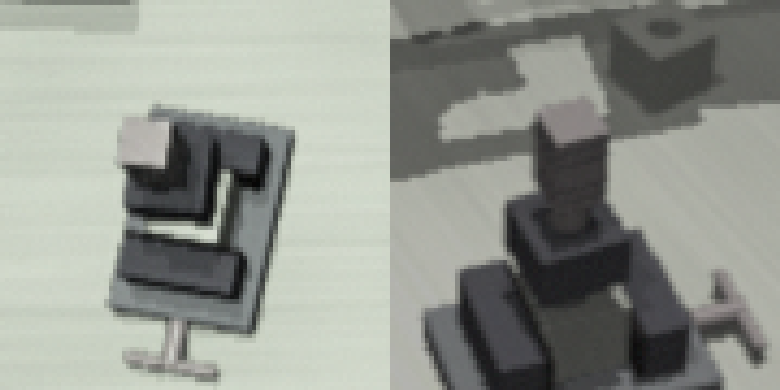

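View pics/scene3.png

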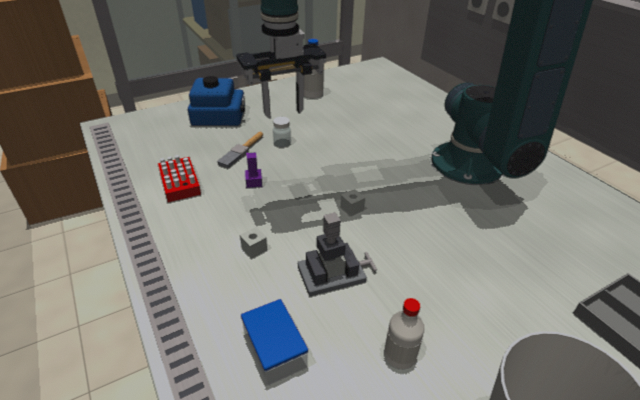

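```bash
python3 -c "
from bench import robot
robot.close_job()"
```

```text
the job is handed in; nothing more can be done
```

I put the wrench on the tap, ran both half-forward, quarter-back cycles, left the wrench standing on the tap and handed the job in at about 22.5 s of the 72 s allowed. No verdict was reported.

**How it went:** I gripped the wrench twice at right angles to centre it, then felt it onto the square. It needed about 3 mm sideways and 0.09 rad of turn before it dropped on. I turned it 3.0 rad forward and 1.7 rad back. I then regripped it 90° round, because one grip could not cover the whole turn, and went 3.3 rad forward and 1.75 rad back before releasing.

**Forces:** The highest readings, taken after each move and not continuously, were about 6 N vertical and 4 N sideways. Most readings on the forward strokes showed a cutting torque of about 0.1 N m (0.03 to 0.18).

**Last checks:**
- **Seating:** the underside is about 78.5 mm above the bench, and the wrench is upright and roughly 5 mm from the blank's centre.
- **Thread and tap:** the wrench's angle in the cameras (82.7°) matches the last commanded angle. From the turns made I estimate the thread at about 4.7 rad and the tap at about -1.6 rad. I could not measure either joint directly.
- **Bystanders:** in the last scene picture they stand where they were. The robot is clear of everything.

**Disagreement:** the two cameras differ by 3–5 mm in position. I used their mean and corrected it by touch.

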